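Set the gel viewer's lamp lever to its third click

TASK

Set the lamp of the gel viewer to its third step: with a fingertip, first push the black lever all the way home to the end with the red mark, then push it back out, counting the clicks, and leave it resting in the third click from home. Never let it slip on past the third, which would bleach a gel. Only push the lever, do not pinch it, leave the tray, beaker, bottle and tip rack where they stand, and finish clear of everything.

Things in the scene. Friction and masses are not known exactly. Their poses are not given: they have to be found in the camera images.
- viewer: Gel viewer: fixed white box 220 (x) by 280 (y) by 60 mm high. Origin: centre of its underside; z up; its -x side, blue stripe, faces the robot. On its flat top are a glowing blue window (+x part) and, nearer the robot, a slot along its y in a metal surround, in which the lever slides. Dashes by the slot mark the lever's six places: red is home, five black follow towards +y.
- track_home (a point): Point on the viewer's top in the slot, beneath the middle of the lever when home: at x -65, y -40, z 60 mm in the viewer's frame. Fixed to the viewer, same axes; the lever leaves home along +y. The top is flat and clear for 90 mm to the -y side of this point and 170 mm to the +y side.
- lever_mid (a point): Centre of the lever's black cap, 18 mm above the viewer's top. The cap is 26 mm (viewer's x) by 18 mm (viewer's y, the way it slides) and reaches from 3 to 33 mm above the viewer's top; a white line on top. Same axes as the viewer.
- lever (a joint): Lever's distance from home, m: 0 home (firm stop) to 0.080 (far stop), growing along the viewer's +y. Sprung detents every 16 mm: first click 0.016, second 0.032, third 0.048 and so on. A push of about 4 N leaves a detent; it resists so up to the ridge half-way to the next (could balance there), then snaps ahead of the finger into place and stays. Starts in the first, second or third click.
- gel_tray: Clear acrylic tray 75 x 110 x 18 mm lying loose on the blue window. Origin: centre of its underside. Leave it.
- beaker: Glass beaker, 72 mm wide, 95 mm high, on the bench beside the viewer. Origin: centre of its underside. Leave it.
- bottle: Amber bottle with blue cap, 60 mm wide, 120 mm high, on the bench beside the viewer. Origin: centre of its underside. Leave it.
- tip_rack: Orange pipette-tip rack, 82 x 120 mm, 50 mm high, on the bench beside the viewer (its -y side). Origin: centre of its underside. Leave it.

How it is judged (in metres and radians):
On the way, in this order (a step that is already met when the one before it is completed fails the run):
1. the lever is pushed fully home (within 3 mm of the stop) (value of joint lever below 0.003 m), for 0.1 s.
2. the lever rests in the third click (value of joint lever between 0.044 and 0.052 m), for 0.2 s.
At the end, for the whole second after the job is handed in: After having been pushed home (within 3 mm), the lever rests in the third click, 48 mm from home within 4 mm, and the tray, beaker, bottle and tip rack stand within 15 mm of where they began (all of step 2 and velocity of joint lever between -0.005 and 0.005 m/s and distance of each of gel_tray, beaker, bottle, tip_rack from where it was at the start of the episode below 0.015 m); the robot touches nothing.
It fails at once if the lever slipped past the third click, over the ridge towards the fourth (value of joint lever above 0.057 m).
It fails at once if the lever was pinched between the fingers (contact force between each of lever_c0, lever_c1 and the fingers above 0.5 N or contact force between each of lever_c2, lever_c3 and the fingers above 0.5 N).
It fails at once if the tray, beaker, bottle or tip rack was moved, lifted or tipped over (distance of any of gel_tray, beaker, bottle, tip_rack from where it was at the start of the episode above 0.02 m or angle between any of beaker, bottle's own z axis and vertical above 0.5 rad).
It also fails if it takes over 64 s, if anything falls off the work surface, if the arm or the gripper's body presses on something with over 40 N, if the wrist force passes 120 N, or if a joint passes its speed limit or range.

ROBOT

A 6-joint arm with a two-finger parallel gripper is mounted at the origin on the work surface. World frame = base frame: x ahead of the robot, y to its left, z up, the work surface at z = 0. Lengths are in m, angles in degrees, forces in N, time in s.
With the tool pointing down it reaches from about 0.3 to 0.75 m from the base axis. Payload 8.5 kg.
Tool frame: the origin (TCP) lies on the centre line of the jaws, within the pads' length; the fingertips stand 19 mm ahead of it and the grasp point (between the pads) is the TCP; z points along the fingers, x is the direction in which the jaws open and shut, and the axes are right-handed (so a half turn about z gives the same grasp; the last joint's range is limited). The gripper opens to 85 mm and grips with 20 to 120 N. Pads are 22 mm wide; open, the fingers measure 114 mm over their backs; the gripper's body (76 mm by 85 mm) begins 54 mm behind the grasp point. The pads swing forward as they close: fully open they stand 13 mm farther back than shut.
Start: joints at [-77.08, 21.807, 74.336, -0, 83.858, -12.336], TCP at [0.235, -0.497, 0.25] pointing down, gripper open.
Joint ranges: [-178.18, 178.18], [-50.72, 133.34], [12.68, 142.11], [-81.47, 261.47], [9.98, 163.14], [-165.26, 165.26]. Speed limits (degrees/s): [136.94, 136.94, 180, 180, 180, 180].

INTERFACE

Orientations are given as a 3x3 rotation matrix whose columns are the frame's x, y, z axes.
In Python, from rig import env, cams, order gives the robot as it stands.
- The arm moves only by the tool step_arm, never from a script. Its argument "steps" is a list of rows, each an object with "xyz": the shift along the tool's x, y, z normalised to -1 to 1, where 1 is 0.04 m, a list of three; "turn": the turn, a rotation vector about the tool's x, y, z normalised to -1 to 1, where 1 is 0.08 rad, a list of three; "gripper": the gripper command: -1 is shut, 1 is fully open, values between are in proportion. A call has 1 to 20 rows; each row shifts and turns the commanded pose from where the row before left it, along the tool's axes as they then stand; what a row does not reach is not made up. A row lasts 1/12 s, in which the tool goes at most 41.7 mm and 7.16 degrees, less where a joint would pass 70% of its speed; a pose out of reach is approached as far as the arm can. A call with a number of a shift or a turn outside -1 to 1 is refused whole. A call with a gripper value outside its range is refused whole. The fingers move at their own pace and stop on an object; "squeeze" is the grip in N (left out, the last holds). Time passes only in rows, so rows that do not move let the fingers close. It gives the time, the measured TCP pose, the force and the opening at its end, in the units of the state.
- env.observe(): the state, without advancing time (a new reading comes with each control period).
- cams.get_image(name): name is "side" or "top"; returns (picture, depth): 480x640x3 uint8, red, green, blue; 480x640 float32, m along the optical axis (not along the pixel's ray), 0 where there is no reading.
- cams.camera_info(name): a dict with "fx", "fy", "cx", "cy" (pixels), "extrinsics" (4x4, takes a point from camera to world coordinates). Camera axes: x right, y down, z forward; pixel columns grow to the right and rows downward; lengths in m; the calibration is good to about 2 mm. A picture is of the moment at which its call begins. camera_info takes no time and is no camera call.
- order.close_job(): hands the job in, once; it reports no verdict.
The state is a dict: "time_s": time; "q": joint angles; "qvel": joint speeds; "joint_efforts": joint torques, N m; "position": TCP position; "tool_rot": TCP orientation; "ft_force": force on the tool from outside, world axes, zero at the start; "wrist_torque": the same for the moment, N m; "grip_width": finger opening in m.
Only numpy, scipy, OpenCV 4.12 (cv2) and the standard library are available. Lean on these libraries where they do the work, as an engineer would, in place of code of your own. Each camera call takes 0.05 s, during which the arm holds its last target. There are 200 camera calls.

## Working session

There is one attempt and no reset: what is moved stays moved. The work goes in short steps, Python scripts to look and compute and a tool call to move; the robot and the scene stay as the last step left them, time stands still between calls to the robot, and variables do not carry over. Pictures are saved under pics/ and viewed, about 8 in all and at most 12, crops included, and the job is handed in when it is done.

Besides the shell and the picture viewer there is one more tool, called in YAML: its name, and indented under it one key for each argument. step_arm: Moves the arm, as the interface text tells. Scaled input: -1 to 1 covers 0.04 m each way for a shift and 0.08 rad each way for a turn. Its arguments: {"type":"object","properties":{"steps":{"type":"array"},"squeeze":{"type":"number"}},"required":["steps"]}

```bash
mkdir -p pics
python3 - <<'E'
from rig import env,cams,order
import cv2
for n in("top","side"):
    p,d=cams.get_image(n); cv2.imwrite(f"pics/{n}0.png",p[:,:,::-1]); print(n,cams.camera_info(n))
print(env.observe())
E
```

```text
top {'fx': 538.7830441677896, 'fy': 538.7830441677896, 'cx': 311.19313793406246, 'cy': 229.35309568259015, 'extrinsics': array([[ 0.01106017, -0.99686549,  0.07833816,  0.53422616],
       [-0.99970136, -0.00931627,  0.02259181,  0.03905681],
       [-0.02179118, -0.07856464, -0.99667083,  1.22535732],
       [ 0.        ,  0.        ,  0.        ,  1.        ]])}
side {'fx': 611.5412852040295, 'fy': 611.5412852040295, 'cx': 310.7180581893687, 'cy': 231.4876818343209, 'extrinsics': array([[ 0.99873775, -0.03887178,  0.03181035,  0.59541219],
       [-0.04996728, -0.70437963,  0.70806257, -0.64176683],
       [-0.00511709, -0.7087583 , -0.70543284,  0.7622534 ],
       [ 0.        ,  0.        ,  0.        ,  1.        ]])}
{'time_s': 0.1, 'q': array([-7.70809715e+01,  2.18368491e+01,  7.43797550e+01,  3.88371437e-04,
        8.38568274e+01, -1.23368249e+01]), 'qvel': array([ 0.02458508, -0.05516615, -0.16887546, -0.10498314, -0.05579607,
       -0.09133563]), 'joint_efforts': array([ 3.88799381e-03, -4.49217474e+01, -2.31659442e+01, -1.51978420e-04,
        3.63819694e-03,  2.41884912e-06]), 'position': array([ 0.2345999 , -0.49719535,  0.24977999]), 'tool_rot': array([[ 4.26660302e-01, -9.04411913e-01, -2.79968317e-04],
       [-9.04411092e-01, -4.26660302e-01,  1.25068714e-03],
       [-1.25058771e-03, -2.80412100e-04, -9.99999179e-01]]), 'ft_force': array([0.11744796, 0.84902993, 0.38798949]), 'wrist_torque': array([-0.00894925, -0.01241873,  0.00740404]), 'grip_width': 0.08503039948133168}
```

View pics/top0.png

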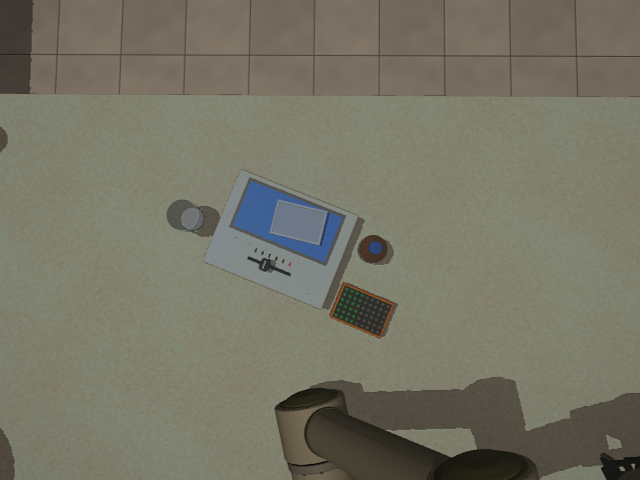

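View pics/side0.png

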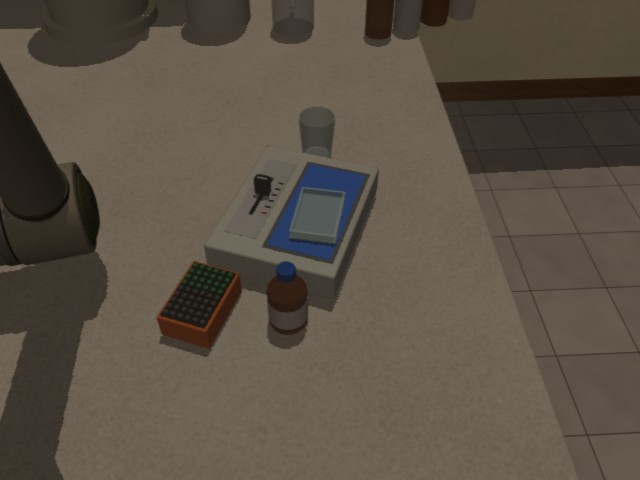

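The top view shows the viewer's corners near (241,170), (362,215), (322,308) and (204,262). The lever cap is near (265,265) and the red dash near (290,264), so home is to the right (-y). The side view shows the cap near (263,185) and the red dash near (264,212). Next I'll measure these.

```bash
cat > h.py <<'E'
from rig import env,cams,order
import cv2,numpy as np
def ray(n,uv,z):
    c=cams.camera_info(n);E=c["extrinsics"]
    d=E[:3,:3]@np.array([(uv[0]-c["cx"])/c["fx"],(uv[1]-c["cy"])/c["fy"],1]);o=E[:3,3]
    return (o+d*(z-o[2])/d[2])[:2]
def proj(n,P):
    c=cams.camera_info(n);E=c["extrinsics"];p=E[:3,:3].T@(np.array(P)-E[:3,3])
    return np.array([c["fx"]*p[0]/p[2]+c["cx"],c["fy"]*p[1]/p[2]+c["cy"]])
def cloud(n,d):
    c=cams.camera_info(n);v,u=np.indices(d.shape);E=c["extrinsics"]
    P=np.stack([(u-c["cx"])/c["fx"]*d,(v-c["cy"])/c["fy"]*d,d],-1)
    return P@E[:3,:3].T+E[:3,3]
E
python3 - <<'E'
from h import *
for n,box in(("top",(195,160,375,315)),("side",(200,140,390,305))):
    p,d=cams.get_image(n);P=cloud(n,d)
    x0,y0,x1,y1=box
    m=np.zeros(d.shape,bool);m[y0:y1,x0:x1]=True
    top=m&(d>0)&(abs(P[...,2]-.062)<.012)
    num,l,s,c=cv2.connectedComponentsWithStats(top.astype(np.uint8));k=1+np.argmax(s[1:,4])
    r=cv2.minAreaRect(P[l==k][:,:2].astype(np.float32)*1000);print(n,"rect mm",r, np.median(P[l==k][:,2]))
    hsv=cv2.cvtColor(p,cv2.COLOR_RGB2HSV)
    red=m&((hsv[...,0]<8)|(hsv[...,0]>172))&(hsv[...,1]>110)&(hsv[...,2]>60)
    num,l2,s,c=cv2.connectedComponentsWithStats(red.astype(np.uint8))
    for i in range(1,num): 
        if s[i,4]>2: print(" red",c[i],s[i,4],ray(n,c[i],.06))
    hi=m&(d>0)&(P[...,2]>.085)&(P[...,2]<.10)&(hsv[...,2]<90)
    num,l2,s,c=cv2.connectedComponentsWithStats(hi.astype(np.uint8))
    for i in range(1,num):
        if s[i,4]>4: print(" cap",c[i],s[i,4],np.median(P[l2==i],0),ray(n,c[i],.093))
    cx,cy=(268,262) if n=="top" else (265,195)
    cv2.imwrite(f"pics/{n}z.png",cv2.resize(p[cy-28:cy+28,cx-35:cx+35,::-1],(700,560),interpolation=cv2.INTER_CUBIC))
E
```

```text
top rect mm ((606.3297729492188, 132.39390563964844), (280.6645202636719, 220.12808227539062), 68.5741195678711) 0.06150278813345933
 red [289.33333333 264.        ] 3 [0.55027731 0.1118925 ]
 cap [197.2 207.8] 5 [0.66728972 0.30755618 0.09458235] [0.66690967 0.30754352]
 cap [368.41726619 248.09352518] 139 [ 0.58502857 -0.05486754  0.09219393] [ 0.58491286 -0.05579688]
 cap [264.38202247 264.34831461] 89 [0.54921218 0.16104583 0.09322655] [0.54852782 0.16232162]
side rect mm ((606.1417236328125, 131.3786163330078), (283.7894592285156, 220.5751953125), 68.51350402832031) 0.060830290205854176
 red [263.71428571 212.42857143] 7 [0.55043354 0.11283034]
 cap [261.58227848 179.79746835] 158 [0.54903875 0.15922131 0.09257434] [0.54857269 0.15872038]
 cap [286.41686747 287.08915663] 415 [ 0.58589534 -0.08041176  0.09124587] [ 0.58548966 -0.08004351]
```

View pics/topz.png

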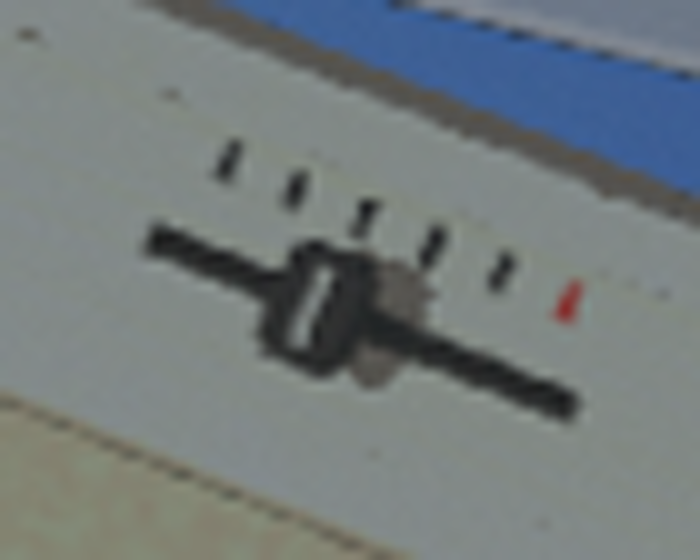

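View pics/sidez.png

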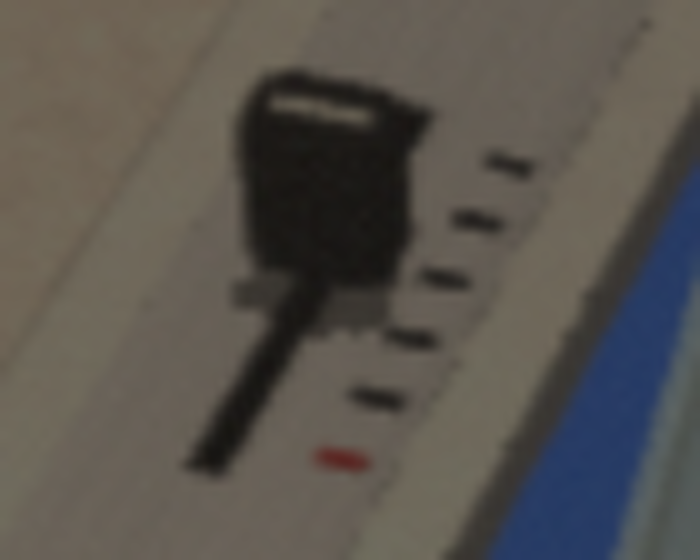

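Viewer centre is (606,132) mm with yaw -21.45°, which puts track_home at about (531,119). The cap is about 47 mm from home, so it starts in the third click. I'll turn the tool x axis onto the viewer x axis, shut the fingers and move above the +y side of the lever.

step_arm:
  steps:
    - {"xyz": [0,0,0],"turn": [0,0,-0.945],"gripper": -1}
    - {"xyz": [0,0,0],"turn": [0,0,-0.945],"gripper": -1}
    - {"xyz": [0,0,0],"turn": [0,0,-0.945],"gripper": -1}
    - {"xyz": [0,0,0],"turn": [0,0,-0.945],"gripper": -1}
    - {"xyz": [0,0,0],"turn": [0,0,-0.945],"gripper": -1}
    - {"xyz": [0,0,0],"turn": [0,0,-0.945],"gripper": -1}
    - {"xyz": [0,0,0],"turn": [0,0,-0.945],"gripper": -1}
    - {"xyz": [0,0,0],"turn": [0,0,-0.945],"gripper": -1}
    - {"xyz": [0,0,0],"turn": [0,0,-0.945],"gripper": -1}
    - {"xyz": [0,0,0],"turn": [0,0,-0.945],"gripper": -1}
    - {"xyz": [0,0,0],"turn": [0,0,0],"gripper": -1}
  squeeze: 30

```text
time_s: 1.12
position: [0.2346, -0.4973, 0.2501]
tool_rot: [[0.932, -0.363, -0.0], [-0.363, -0.932, 0.0], [-0.0, -0.0, -1.0]]
ft_force: [0.7, 0.6, -0.3]
grip_width: -0.0001
```

step_arm:
  steps:
    - {"xyz": [0.06,-0.95,0],"turn": [0,0,0],"gripper": -1}
    - {"xyz": [0.06,-0.95,0],"turn": [0,0,0],"gripper": -1}
    - {"xyz": [0.06,-0.95,0],"turn": [0,0,0],"gripper": -1}
    - {"xyz": [0.06,-0.95,0],"turn": [0,0,0],"gripper": -1}
    - {"xyz": [0.06,-0.95,0],"turn": [0,0,0],"gripper": -1}
    - {"xyz": [0.06,-0.95,0],"turn": [0,0,0],"gripper": -1}
    - {"xyz": [0.06,-0.95,0],"turn": [0,0,0],"gripper": -1}
    - {"xyz": [0.06,-0.95,0],"turn": [0,0,0],"gripper": -1}
    - {"xyz": [0.06,-0.95,0],"turn": [0,0,0],"gripper": -1}
    - {"xyz": [0.06,-0.95,0],"turn": [0,0,0],"gripper": -1}
    - {"xyz": [0.06,-0.95,0],"turn": [0,0,0],"gripper": -1}
    - {"xyz": [0.06,-0.95,0],"turn": [0,0,0],"gripper": -1}
    - {"xyz": [0.06,-0.95,0],"turn": [0,0,0],"gripper": -1}
    - {"xyz": [0.06,-0.95,0],"turn": [0,0,0],"gripper": -1}
    - {"xyz": [0.06,-0.95,0],"turn": [0,0,0],"gripper": -1}
    - {"xyz": [0.06,-0.95,0],"turn": [0,0,0],"gripper": -1}
    - {"xyz": [0.06,-0.95,0],"turn": [0,0,0],"gripper": -1}
    - {"xyz": [0.06,-0.95,0],"turn": [0,0,0],"gripper": -1}
    - {"xyz": [0.06,-0.95,0],"turn": [0,0,0],"gripper": -1}

```text
time_s: 2.7
position: [0.5412, 0.1601, 0.2503]
tool_rot: [[0.93, -0.368, -0.0], [-0.368, -0.93, -0.0], [-0.0, 0.0, -1.0]]
ft_force: [1.1, -1.4, -0.1]
grip_width: 0.0001
```

step_arm:
  steps:
    - {"xyz": [0.14,-0.95,0],"turn": [0,0,0],"gripper": -1}
    - {"xyz": [0,0,0.95],"turn": [0,0,0],"gripper": -1}
    - {"xyz": [0,0,0.95],"turn": [0,0,0],"gripper": -1}
    - {"xyz": [0,0,0.95],"turn": [0,0,0],"gripper": -1}
    - {"xyz": [0,0,0],"turn": [0,0,0],"gripper": -1}

```text
time_s: 3.12
position: [0.5567, 0.1911, 0.1294]
tool_rot: [[0.93, -0.367, -0.013], [-0.367, -0.93, -0.002], [-0.012, 0.006, -1.0]]
ft_force: [-1.2, 0.0, -1.0]
grip_width: -0.0001
```

Run:
```python
from h import *
p,d=cams.get_image("side"); s=env.observe(); print(s["position"],s["ft_force"])
cv2.imwrite("pics/s1.png",cv2.resize(p[90:250,180:390,::-1],(787,600),interpolation=cv2.INTER_CUBIC))
print(proj("side",s["position"]+[0,0,-.019]))
```

```text
[0.55847931 0.19118428 0.1336447 ] [-0.488423    0.94184994  0.18101764]
[266.73375498 157.61956931]
```

View pics/s1.png

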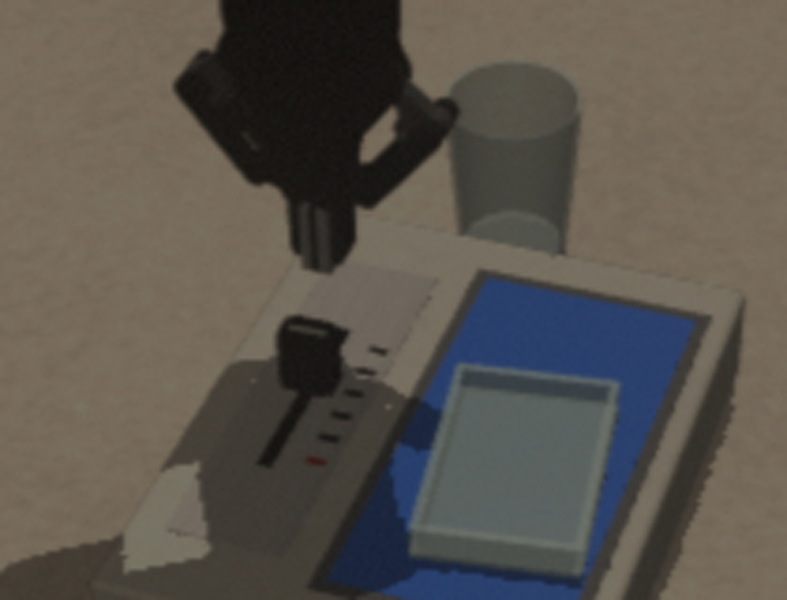

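The fingers sit behind the lever on its +y side, with the tip near crop (320,268), in line and clear of everything. Next I'll descend and push home.

step_arm:
  steps:
    - {"xyz": [0,0,0.6],"turn": [0,0,0],"gripper": -1}
    - {"xyz": [0,0,0.56],"turn": [0,0,0],"gripper": -1}
    - {"xyz": [0,0,0],"turn": [0,0,0],"gripper": -1}
    - {"xyz": [0,0,0],"turn": [0,0,0],"gripper": -1}

```text
time_s: 3.5
position: [0.5608, 0.1913, 0.0919]
tool_rot: [[0.93, -0.366, 0.002], [-0.366, -0.93, 0.0], [0.001, -0.001, -1.0]]
ft_force: [0.0, -0.3, 0.3]
grip_width: 0.0001
```

step_arm:
  steps:
    - {"xyz": [0,0.1,0],"turn": [0,0,0],"gripper": -1}
    - {"xyz": [0,0.1,0],"turn": [0,0,0],"gripper": -1}
    - {"xyz": [0,0.1,0],"turn": [0,0,0],"gripper": -1}
    - {"xyz": [0,0.1,0],"turn": [0,0,0],"gripper": -1}
    - {"xyz": [0,0.1,0],"turn": [0,0,0],"gripper": -1}
    - {"xyz": [0,0.1,0],"turn": [0,0,0],"gripper": -1}
    - {"xyz": [0,0.1,0],"turn": [0,0,0],"gripper": -1}
    - {"xyz": [0,0.1,0],"turn": [0,0,0],"gripper": -1}
    - {"xyz": [0,0.1,0],"turn": [0,0,0],"gripper": -1}
    - {"xyz": [0,0.1,0],"turn": [0,0,0],"gripper": -1}
    - {"xyz": [0,0.1,0],"turn": [0,0,0],"gripper": -1}
    - {"xyz": [0,0.1,0],"turn": [0,0,0],"gripper": -1}
    - {"xyz": [0,0,0],"turn": [0,0,0],"gripper": -1}

```text
time_s: 4.58
position: [0.5423, 0.1463, 0.0899]
tool_rot: [[0.931, -0.366, -0.0], [-0.366, -0.931, 0.001], [-0.0, -0.001, -1.0]]
ft_force: [0.5, 3.1, -1.1]
grip_width: 0.0004
```

step_arm:
  steps:
    - {"xyz": [0,0.05,0],"turn": [0,0,0],"gripper": -1}
    - {"xyz": [0,0.05,0],"turn": [0,0,0],"gripper": -1}
    - {"xyz": [0,0.05,0],"turn": [0,0,0],"gripper": -1}
    - {"xyz": [0,0.05,0],"turn": [0,0,0],"gripper": -1}
    - {"xyz": [0,0,0],"turn": [0,0,0],"gripper": -1}
    - {"xyz": [0,0,0],"turn": [0,0,0],"gripper": -1}

```text
time_s: 5.08
position: [0.5394, 0.1389, 0.0899]
tool_rot: [[0.931, -0.366, -0.0], [-0.366, -0.931, -0.0], [-0.0, 0.0, -1.0]]
ft_force: [-0.2, -0.7, -0.4]
grip_width: 0.0002
```

step_arm:
  steps:
    - {"xyz": [0,0.05,0],"turn": [0,0,0],"gripper": -1}
    - {"xyz": [0,0,0],"turn": [0,0,0],"gripper": -1}

```text
time_s: 5.25
position: [0.5387, 0.1371, 0.0899]
tool_rot: [[0.931, -0.365, -0.0], [-0.365, -0.931, -0.0], [-0.0, 0.0, -1.0]]
ft_force: [0.6, 1.2, -0.0]
grip_width: -0.0002
```

step_arm:
  steps:
    - {"xyz": [0,0.05,0],"turn": [0,0,0],"gripper": -1}
    - {"xyz": [0,0,0],"turn": [0,0,0],"gripper": -1}

```text
time_s: 5.42
position: [0.5384, 0.1362, 0.09]
tool_rot: [[0.931, -0.366, 0.001], [-0.366, -0.931, 0.002], [0.0, -0.002, -1.0]]
ft_force: [1.8, 6.1, -1.5]
grip_width: 0.0004
```

step_arm:
  steps:
    - {"xyz": [0,0.04,0],"turn": [0,0,0],"gripper": -1}
    - {"xyz": [0,0,0],"turn": [0,0,0],"gripper": -1}
    - {"xyz": [0,0,0],"turn": [0,0,0],"gripper": -1}

```text
time_s: 5.67
position: [0.5383, 0.136, 0.0901]
tool_rot: [[0.931, -0.366, 0.003], [-0.366, -0.931, 0.004], [0.001, -0.005, -1.0]]
ft_force: [4.8, 13.5, -2.5]
grip_width: -0.0001
```

Run:
```python
from h import *
p,d=cams.get_image("side"); s=env.observe(); print(s["position"],s["ft_force"])
cv2.imwrite("pics/s2.png",cv2.resize(p[140:240,195:325,::-1],(780,600),interpolation=cv2.INTER_CUBIC))
```

```text
[0.53827941 0.13598636 0.09005433] [ 4.41863544 12.95886117 -2.73452501]
```

View pics/s2.png

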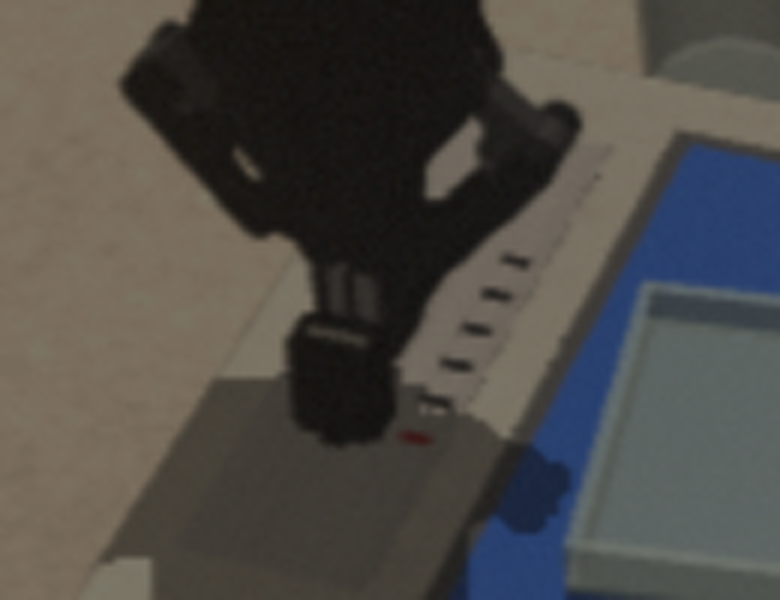

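Lever at home: the cap stands by the red dash near (415,437), the stop is firm at 13 N and the finger is at 19 mm. I'll back off, go up and over, and come down on the -y side.

step_arm:
  steps:
    - {"xyz": [0,-0.25,0],"turn": [0,0,0],"gripper": -1}
    - {"xyz": [0,0,0],"turn": [0,0,0],"gripper": -1}
    - {"xyz": [0,0,-0.7],"turn": [0,0,0],"gripper": -1}
    - {"xyz": [0,0,-0.7],"turn": [0,0,0],"gripper": -1}
    - {"xyz": [0,0,0],"turn": [0,0,0],"gripper": -1}
    - {"xyz": [0,0,0],"turn": [0,0,0],"gripper": -1}
    - {"xyz": [0,0.425,0],"turn": [0,0,0],"gripper": -1}
    - {"xyz": [0,0.425,0],"turn": [0,0,0],"gripper": -1}
    - {"xyz": [0,0.425,0],"turn": [0,0,0],"gripper": -1}
    - {"xyz": [0,0.425,0],"turn": [0,0,0],"gripper": -1}
    - {"xyz": [0,0,0],"turn": [0,0,0],"gripper": -1}
    - {"xyz": [0,0,0],"turn": [0,0,0],"gripper": -1}

```text
time_s: 6.72
position: [0.5159, 0.0796, 0.1452]
tool_rot: [[0.93, -0.367, -0.002], [-0.367, -0.93, 0.0], [-0.001, 0.0, -1.0]]
ft_force: [0.2, 0.5, -0.2]
grip_width: 0.0
```

step_arm:
  steps:
    - {"xyz": [0,0,0.7],"turn": [0,0,0],"gripper": -1}
    - {"xyz": [0,0,0.7],"turn": [0,0,0],"gripper": -1}
    - {"xyz": [0,0,0],"turn": [0,0,0],"gripper": -1}
    - {"xyz": [0,0,0],"turn": [0,0,0],"gripper": -1}
    - {"xyz": [0,0,0],"turn": [0,0,0],"gripper": -1}

```text
time_s: 7.13
position: [0.5169, 0.0804, 0.0909]
tool_rot: [[0.931, -0.365, 0.001], [-0.365, -0.931, -0.0], [0.001, -0.0, -1.0]]
ft_force: [0.5, -0.7, 0.9]
grip_width: -0.0
```

Run:
```python
from h import *
p,d=cams.get_image("top"); s=env.observe(); r=s["position"][:2]-[.5311,.1186];print(s["position"],s["ft_force"],r@[.931,-.366],r@[.366,.931])
cv2.imwrite("pics/t3.png",cv2.resize(p[220:310,230:350,::-1],(800,600),interpolation=cv2.INTER_CUBIC))
```

```text
[0.51709665 0.08033419 0.09121618] [-0.12779935 -0.248932   -0.92400441] 0.0009681645571127315 -0.04075069553503555
```

View pics/t3.png

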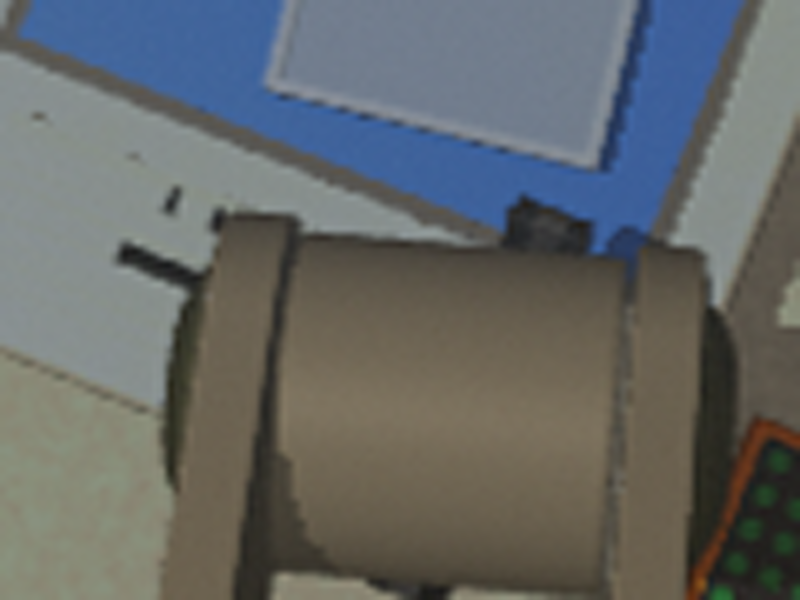

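The arm hides the lever from above, so I'll go by force and position. The finger is at -40.8 mm and contact is expected at about -21 mm.

step_arm:
  steps:
    - {"xyz": [0,-0.1,0],"turn": [0,0,0],"gripper": -1}
    - {"xyz": [0,-0.1,0],"turn": [0,0,0],"gripper": -1}
    - {"xyz": [0,-0.1,0],"turn": [0,0,0],"gripper": -1}
    - {"xyz": [0,-0.1,0],"turn": [0,0,0],"gripper": -1}
    - {"xyz": [0,0,0],"turn": [0,0,0],"gripper": -1}
    - {"xyz": [0,0,0],"turn": [0,0,0],"gripper": -1}

```text
time_s: 7.68
position: [0.5222, 0.0952, 0.09]
tool_rot: [[0.931, -0.365, 0.0], [-0.365, -0.931, -0.0], [0.0, -0.0, -1.0]]
ft_force: [-0.6, -0.2, 0.0]
grip_width: -0.0002
```

step_arm:
  steps:
    - {"xyz": [0,-0.05,0],"turn": [0,0,0],"gripper": -1}
    - {"xyz": [0,0,0],"turn": [0,0,0],"gripper": -1}

```text
time_s: 7.85
position: [0.5229, 0.0969, 0.0899]
tool_rot: [[0.931, -0.365, -0.0], [-0.365, -0.931, 0.0], [-0.0, -0.0, -1.0]]
ft_force: [-0.1, 0.6, 0.4]
grip_width: -0.0002
```

step_arm:
  steps:
    - {"xyz": [0,-0.05,0],"turn": [0,0,0],"gripper": -1}
    - {"xyz": [0,0,0],"turn": [0,0,0],"gripper": -1}

```text
time_s: 8.02
position: [0.5237, 0.0988, 0.0899]
tool_rot: [[0.931, -0.365, 0.0], [-0.365, -0.931, 0.0], [0.0, -0.0, -1.0]]
ft_force: [0.6, -0.4, 0.0]
grip_width: 0.0002
```

step_arm:
  steps:
    - {"xyz": [0,-0.05,0],"turn": [0,0,0],"gripper": -1}
    - {"xyz": [0,0,0],"turn": [0,0,0],"gripper": -1}

```text
time_s: 8.18
position: [0.5243, 0.1004, 0.0899]
tool_rot: [[0.931, -0.365, -0.0], [-0.365, -0.931, -0.001], [-0.0, 0.001, -1.0]]
ft_force: [-1.6, -2.9, 0.6]
grip_width: 0.0001
```

step_arm:
  steps:
    - {"xyz": [0,-0.05,0],"turn": [0,0,0],"gripper": -1}
    - {"xyz": [0,0,0],"turn": [0,0,0],"gripper": -1}

```text
time_s: 8.35
position: [0.525, 0.1023, 0.0899]
tool_rot: [[0.931, -0.365, -0.0], [-0.365, -0.931, -0.0], [-0.0, 0.0, -1.0]]
ft_force: [-1.1, -2.3, 0.6]
grip_width: -0.0004
```

Contact came at about -20.7 mm, so L ≈ finger_y + 20.7. The ridges are then expected at finger y ≈ -12.7, 3.3 and 19.3. I'll continue in 2 mm steps and watch for the force to drop.

step_arm:
  steps:
    - {"xyz": [0,-0.05,0],"turn": [0,0,0],"gripper": -1}
    - {"xyz": [0,0,0],"turn": [0,0,0],"gripper": -1}

```text
time_s: 8.52
position: [0.5258, 0.1042, 0.0899]
tool_rot: [[0.931, -0.365, -0.0], [-0.365, -0.931, -0.0], [-0.0, 0.0, -1.0]]
ft_force: [0.3, -2.8, 1.4]
grip_width: -0.0001
```

step_arm:
  steps:
    - {"xyz": [0,-0.05,0],"turn": [0,0,0],"gripper": -1}
    - {"xyz": [0,0,0],"turn": [0,0,0],"gripper": -1}

```text
time_s: 8.68
position: [0.5267, 0.1064, 0.0899]
tool_rot: [[0.931, -0.365, 0.0], [-0.365, -0.931, 0.001], [0.0, -0.001, -1.0]]
ft_force: [0.2, -0.2, 1.0]
grip_width: -0.0002
```

step_arm:
  steps:
    - {"xyz": [0,-0.05,0],"turn": [0,0,0],"gripper": -1}
    - {"xyz": [0,0,0],"turn": [0,0,0],"gripper": -1}

```text
time_s: 8.85
position: [0.5275, 0.1084, 0.09]
tool_rot: [[0.931, -0.365, 0.001], [-0.365, -0.931, 0.001], [0.0, -0.001, -1.0]]
ft_force: [-0.5, -0.8, -0.7]
grip_width: -0.0001
```

step_arm:
  steps:
    - {"xyz": [0,-0.05,0],"turn": [0,0,0],"gripper": -1}
    - {"xyz": [0,0,0],"turn": [0,0,0],"gripper": -1}

```text
time_s: 9.02
position: [0.5281, 0.1102, 0.0899]
tool_rot: [[0.931, -0.365, 0.0], [-0.365, -0.931, 0.0], [0.0, -0.0, -1.0]]
ft_force: [-0.5, 0.5, -0.2]
grip_width: -0.0002
```

step_arm:
  steps:
    - {"xyz": [0,-0.05,0],"turn": [0,0,0],"gripper": -1}
    - {"xyz": [0,0,0],"turn": [0,0,0],"gripper": -1}

```text
time_s: 9.18
position: [0.5288, 0.112, 0.0899]
tool_rot: [[0.931, -0.365, 0.0], [-0.365, -0.931, 0.0], [0.0, -0.0, -1.0]]
ft_force: [-0.2, -0.1, -0.8]
grip_width: 0.0002
```

step_arm:
  steps:
    - {"xyz": [0,-0.05,0],"turn": [0,0,0],"gripper": -1}
    - {"xyz": [0,0,0],"turn": [0,0,0],"gripper": -1}

```text
time_s: 9.35
position: [0.5295, 0.1138, 0.0899]
tool_rot: [[0.931, -0.365, 0.0], [-0.365, -0.931, 0.0], [0.0, -0.0, -1.0]]
ft_force: [0.5, -0.2, 0.4]
grip_width: -0.0001
```

step_arm:
  steps:
    - {"xyz": [0,-0.05,0],"turn": [0,0,0],"gripper": -1}
    - {"xyz": [0,0,0],"turn": [0,0,0],"gripper": -1}

```text
time_s: 9.52
position: [0.5301, 0.1153, 0.0899]
tool_rot: [[0.931, -0.365, -0.0], [-0.365, -0.931, -0.001], [-0.0, 0.001, -1.0]]
ft_force: [-0.9, -2.3, 0.8]
grip_width: 0.0002
```

step_arm:
  steps:
    - {"xyz": [0,-0.05,0],"turn": [0,0,0],"gripper": -1}
    - {"xyz": [0,0,0],"turn": [0,0,0],"gripper": -1}

```text
time_s: 9.68
position: [0.5309, 0.1172, 0.0899]
tool_rot: [[0.931, -0.365, -0.0], [-0.365, -0.931, -0.0], [-0.0, 0.0, -1.0]]
ft_force: [-1.3, -2.7, 1.7]
grip_width: -0.0001
```

First click: the snap came at y ≈ -13 and contact resumed at about -4.7, as predicted. Now on to the second.

step_arm:
  steps:
    - {"xyz": [0,-0.05,0],"turn": [0,0,0],"gripper": -1}
    - {"xyz": [0,0,0],"turn": [0,0,0],"gripper": -1}

```text
time_s: 9.85
position: [0.5316, 0.1191, 0.0899]
tool_rot: [[0.931, -0.365, -0.0], [-0.365, -0.931, -0.0], [-0.0, 0.0, -1.0]]
ft_force: [-0.9, -3.1, 1.6]
grip_width: -0.0
```

step_arm:
  steps:
    - {"xyz": [0,-0.05,0],"turn": [0,0,0],"gripper": -1}
    - {"xyz": [0,0,0],"turn": [0,0,0],"gripper": -1}

```text
time_s: 10.02
position: [0.5325, 0.1213, 0.0899]
tool_rot: [[0.931, -0.365, 0.0], [-0.365, -0.931, 0.001], [0.0, -0.001, -1.0]]
ft_force: [0.4, -1.1, 0.2]
grip_width: -0.0002
```

step_arm:
  steps:
    - {"xyz": [0,-0.05,0],"turn": [0,0,0],"gripper": -1}
    - {"xyz": [0,0,0],"turn": [0,0,0],"gripper": -1}

```text
time_s: 10.18
position: [0.5333, 0.1234, 0.0899]
tool_rot: [[0.931, -0.365, 0.001], [-0.365, -0.931, 0.001], [0.0, -0.001, -1.0]]
ft_force: [0.4, -0.3, 0.1]
grip_width: -0.0
```

step_arm:
  steps:
    - {"xyz": [0,-0.05,0],"turn": [0,0,0],"gripper": -1}
    - {"xyz": [0,0,0],"turn": [0,0,0],"gripper": -1}

```text
time_s: 10.35
position: [0.534, 0.1251, 0.0899]
tool_rot: [[0.931, -0.365, 0.0], [-0.365, -0.931, 0.0], [0.0, -0.0, -1.0]]
ft_force: [0.0, -0.1, 0.4]
grip_width: -0.0001
```

step_arm:
  steps:
    - {"xyz": [0,-0.05,0],"turn": [0,0,0],"gripper": -1}
    - {"xyz": [0,0,0],"turn": [0,0,0],"gripper": -1}

```text
time_s: 10.52
position: [0.5347, 0.1269, 0.0899]
tool_rot: [[0.931, -0.365, 0.0], [-0.365, -0.931, 0.0], [0.0, -0.0, -1.0]]
ft_force: [0.1, 0.0, 0.6]
grip_width: -0.0003
```

step_arm:
  steps:
    - {"xyz": [0,-0.05,0],"turn": [0,0,0],"gripper": -1}
    - {"xyz": [0,0,0],"turn": [0,0,0],"gripper": -1}

```text
time_s: 10.68
position: [0.5354, 0.1287, 0.0899]
tool_rot: [[0.931, -0.365, 0.0], [-0.365, -0.931, 0.0], [0.0, -0.0, -1.0]]
ft_force: [-0.5, 0.0, 0.3]
grip_width: -0.0003
```

step_arm:
  steps:
    - {"xyz": [0,-0.05,0],"turn": [0,0,0],"gripper": -1}
    - {"xyz": [0,0,0],"turn": [0,0,0],"gripper": -1}

```text
time_s: 10.85
position: [0.536, 0.1302, 0.0899]
tool_rot: [[0.931, -0.365, -0.0], [-0.365, -0.931, -0.001], [-0.0, 0.001, -1.0]]
ft_force: [-1.9, -1.4, 0.8]
grip_width: -0.0001
```

step_arm:
  steps:
    - {"xyz": [0,-0.05,0],"turn": [0,0,0],"gripper": -1}
    - {"xyz": [0,0,0],"turn": [0,0,0],"gripper": -1}

```text
time_s: 11.02
position: [0.5367, 0.1321, 0.0899]
tool_rot: [[0.931, -0.365, -0.0], [-0.365, -0.931, -0.0], [-0.0, 0.0, -1.0]]
ft_force: [-2.1, -2.1, 1.3]
grip_width: -0.0
```

The second click snapped at world y of about 0.121, and the lever is in contact again at L ≈ 35. The third snap is due in two more steps.

step_arm:
  steps:
    - {"xyz": [0,-0.05,0],"turn": [0,0,0],"gripper": -1}
    - {"xyz": [0,0,0],"turn": [0,0,0],"gripper": -1}

```text
time_s: 11.18
position: [0.5375, 0.134, 0.0899]
tool_rot: [[0.931, -0.365, -0.0], [-0.365, -0.931, -0.0], [-0.0, 0.0, -1.0]]
ft_force: [-0.8, -2.2, 0.9]
grip_width: 0.0002
```

step_arm:
  steps:
    - {"xyz": [0,-0.05,0],"turn": [0,0,0],"gripper": -1}
    - {"xyz": [0,0,0],"turn": [0,0,0],"gripper": -1}
    - {"xyz": [0,0,0],"turn": [0,0,0],"gripper": -1}

```text
time_s: 11.43
position: [0.5383, 0.1362, 0.0899]
tool_rot: [[0.931, -0.365, 0.0], [-0.365, -0.931, 0.001], [0.0, -0.001, -1.0]]
ft_force: [-0.1, -0.3, -0.2]
grip_width: 0.0001
```

step_arm:
  steps:
    - {"xyz": [0,-0.03,0],"turn": [0,0,0],"gripper": -1}
    - {"xyz": [0,0,0],"turn": [0,0,0],"gripper": -1}
    - {"xyz": [0,0,0],"turn": [0,0,0],"gripper": -1}

```text
time_s: 11.68
position: [0.5387, 0.1372, 0.0899]
tool_rot: [[0.931, -0.365, 0.0], [-0.365, -0.931, 0.0], [0.0, -0.0, -1.0]]
ft_force: [0.6, 0.1, -0.7]
grip_width: 0.0002
```

Run:
```python
from h import *
p,d=cams.get_image("side"); s=env.observe(); print(s["position"],s["ft_force"])
cv2.imwrite("pics/s4.png",cv2.resize(p[140:240,195:325,::-1],(780,600),interpolation=cv2.INTER_CUBIC))
```

```text
[0.53870067 0.13715346 0.08989686] [-0.27106154 -1.11763563  0.00438204]
```

View pics/s4.png

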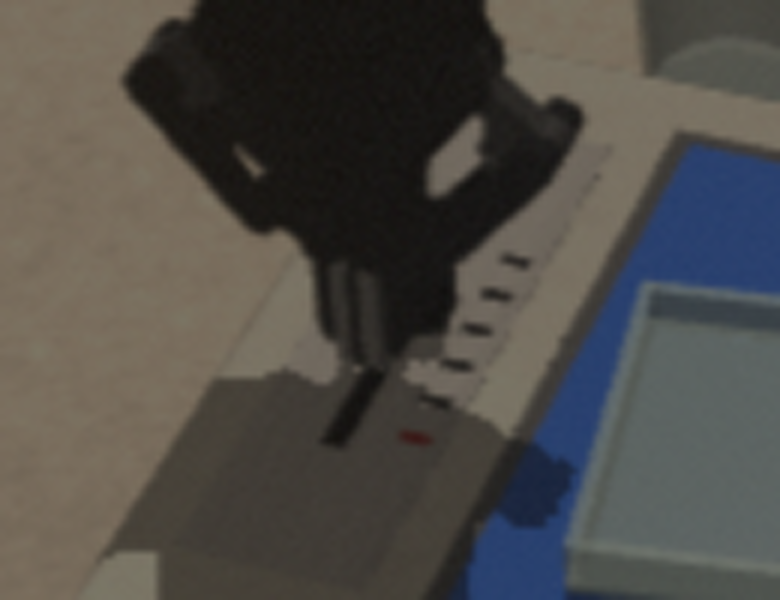

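The third snap has happened and the force is gone. The lever is hidden behind the fingers (tip near crop (370,365)), with its shadow showing beyond. I'll back off, go up and retreat.

step_arm:
  steps:
    - {"xyz": [0,0.3,0],"turn": [0,0,0],"gripper": -1}
    - {"xyz": [0,0.3,0],"turn": [0,0,0],"gripper": -1}
    - {"xyz": [0,0,0],"turn": [0,0,0],"gripper": -1}
    - {"xyz": [0,0,-0.9],"turn": [0,0,0],"gripper": -1}
    - {"xyz": [0,0,-0.9],"turn": [0,0,0],"gripper": -1}
    - {"xyz": [0,0,-0.9],"turn": [0,0,0],"gripper": -1}
    - {"xyz": [0,0,-0.9],"turn": [0,0,0],"gripper": -1}
    - {"xyz": [0,0.9,0],"turn": [0,0,0],"gripper": -1}
    - {"xyz": [0,0.9,0],"turn": [0,0,0],"gripper": -1}
    - {"xyz": [0,0.9,0],"turn": [0,0,0],"gripper": -1}
    - {"xyz": [0,0.9,0],"turn": [0,0,0],"gripper": -1}
    - {"xyz": [0,0.9,0],"turn": [0,0,0],"gripper": -1}
    - {"xyz": [0,0.9,0],"turn": [0,0,0],"gripper": -1}
    - {"xyz": [0,0.9,0],"turn": [0,0,0],"gripper": -1}
    - {"xyz": [0,0.9,0],"turn": [0,0,0],"gripper": -1}
    - {"xyz": [0,0,0],"turn": [0,0,0],"gripper": -1}
    - {"xyz": [0,0,0],"turn": [0,0,0],"gripper": -1}

```text
time_s: 13.15
position: [0.4238, -0.155, 0.2339]
tool_rot: [[0.929, -0.369, 0.0], [-0.369, -0.929, 0.0], [-0.0, -0.0, -1.0]]
ft_force: [0.0, 0.3, 1.3]
grip_width: -0.0
```

Run:
```python
from h import *
s=env.observe(); print(s["position"],s["ft_force"])
o=[]
for n,(x0,y0) in(("top",(160,160)),("side",(150,100))):
    p,d=cams.get_image(n);P=cloud(n,d);q=cv2.imread(f"pics/{n}0.png")
    o.append(np.hstack([q[y0:y0+200,x0:x0+260],p[y0:y0+200,x0:x0+260,::-1]]))
    hi=(P[...,2]>.085)&(P[...,2]<.10)&(p.max(2)<90)
    nn,l,st,c=cv2.connectedComponentsWithStats(hi.astype(np.uint8))
    for i in range(1,nn):
        w=np.median(P[l==i],0)
        if st[i,4]>20 and .45<w[0]<.6 and .08<w[1]<.22: r=ray(n,c[i],.093)-[.5311,.1186];print(n,c[i],st[i,4],w,"L",r@[.366,.931])
cv2.imwrite("pics/end.png",cv2.resize(np.vstack(o),(780,600)))
```

```text
[ 0.42384993 -0.15500207  0.23393349] [0.00133834 0.33404803 1.33084693]
top [264.34831461 264.39325843] 89 [0.54918605 0.16156811 0.09369876] L 0.04711316083941865
side [261.62162162 179.83783784] 148 [0.54904114 0.15946191 0.09238038] L 0.04366931535976369
```

View pics/end.png

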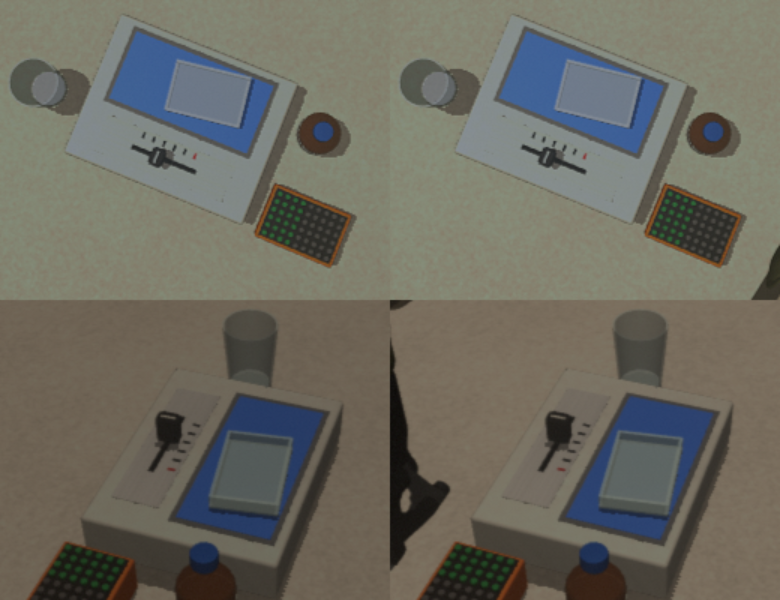

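The before and after pictures match. The cap is at the same pixel (264.4,264.4) as the starting third click, and the beaker, bottle, tray and rack haven't moved. The arm is clear.

```bash
python3 -c "
from rig import order
print(order.close_job())"
```

```text
the job is handed in; nothing more can be done
None
```

The lever is resting in the third click from home, and I handed the job in with the arm clear of everything. Handing in gives no verdict.

- **Push home:** the lever started in the third click. With the fingers shut, I pushed it home against a firm stop at about 13 N, with the cap beside the red mark in the picture.
- **Push back out:** from the other side I pushed in 2 mm steps. I felt three separate snaps, each about 16 mm after the last, and stopped about 2 mm after the third ridge.
- **Lever position:** the top camera puts it 47 mm from home, at the same pixel as its starting third click. The side camera reads 43.7 mm, but that mask includes the cap's front face, and it read the same place before the lever was moved.
- **Everything else:** the tray, beaker, bottle and rack look unmoved in the before and after pictures. The wrist force was back to noise level (about 1.4 N). The clock was at about 13 s of the 64 s allowed.

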